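Put the bench scrapers away in their block

ROBOT

A 7-joint arm with a two-finger parallel gripper is mounted at the origin on the work surface. World frame = base frame: x ahead of the robot, y to its left, z up, the work surface at z = 0. Lengths are in m, angles in degrees, forces in N, time in s.
With the tool pointing down it reaches from about 0.4 to 0.85 m from the base axis. Payload 4.4 kg.
Tool frame: the origin (TCP) lies on the centre line of the jaws, within the pads' length; the fingertips stand 19 mm ahead of it and the grasp point (between the pads) is the TCP; z points along the fingers, y is the line along which they close (so a half turn about z gives the same grasp; the last joint's range is limited). The gripper opens to 94 mm and grips with 3 to 60 N. Pads are 16 mm wide; open, the fingers measure 119 mm over their backs; the gripper's body (75 mm by 177 mm) begins 78 mm behind the grasp point.
Start: joints at [-3.77, 36.005, 2.206, 86.941, -1.547, 57.084, -1.146], TCP at [0.65, 0, 0.194] pointing down, gripper open.
Joint ranges: [-175.42, 175.42], [-21.48, 121.26], [-71.46, 75.88], [10.55, 141.38], [-63.04, 243.04], [13.31, 113.54], [-168.57, 168.57]. Speed limits (degrees/s): [147.25, 147.25, 180, 180, 180, 180, 180].

INTERFACE

Orientations are given as a 3x3 rotation matrix whose columns are the frame's x, y, z axes.
In Python, from cell import monitor, grab_frame, camera_params, hand_in, nets gives the robot as it stands.
- The arm moves only by the shell command python3 -m inch 'ROWS'. ROWS is JSON, a list of rows, each a list of 5 numbers: the shift along the world's x, y, z in cm, then the turn about the world's z in rad, then the finger opening in cm, from 0 to 9.4. In form: [[dx, dy, dz, yaw, jaw], ...]. A call has 1 to 8 rows; each row shifts and turns the commanded pose from where the row before left it; what a row does not reach is not made up. A row lasts 1/8 s, in which the tool goes at most 62.5 mm and 10.7 degrees, less where a joint would pass 70% of its speed; a pose out of reach is approached as far as the arm can. A call with a gripper value outside its range is refused whole. The fingers move at their own pace and stop on an object; the grip force is fixed at half the most. Time passes only in rows, so rows that do not move let the fingers close. It gives the time, the measured TCP pose, the force, the opening and the grip force at its end, in the units of the state.
- monitor.observe(): the state, without advancing time (a new reading comes with each control period).
- grab_frame(name): name is "scene" or "side" or "wrist"; returns the picture (420x560x3 uint8, blue, green, red); there is no depth.
- camera_params(name): a dict with "fx", "fy", "cx", "cy" (pixels), "rvec" (rotation vector, rad) and "tvec" (3), from world to camera coordinates, as OpenCV has them. Camera axes: x right, y down, z forward; pixel columns grow to the right and rows downward; lengths in m; the calibration is good to about 2 mm. A picture is of the moment at which its call begins: read the wrist's pose just before it. camera_params takes no time and is no camera call; for the wrist camera it gives the pose at the moment of the call.
- hand_in(): hands the job in; it is judged then, once.
Trained networks look in the newest picture that a camera, given by its name, has taken for a name from the list of things; names that differ only in an ending like _2 or _b are one class to them, and where a whole thing is asked for, a point or a joint stands for the part that bears it (a point fixed in the world has none). Each returns a list of dicts, best first, with "conf" (0 to 1); they miss things now and then, are a little off and sometimes report something else, mostly with a low value. They report only what shows in the picture. A call takes as long as a camera call. They do not tell look-alikes from the thing itself.
- nets.masks_of(label, camera): "mask" (420x560 bool, what is visible of it) and "extent" ([left, top, width, height] in pixels, round what is visible of it).
- nets.pinpoint(label, camera): "location" ([column, row] in pixels: a listed point, or the origin of a listed thing).
The state is a dict: "time": time; "q": joint angles; "qd": joint speeds; "tau": joint torques, N m; "position": TCP position; "tcp_rot": TCP orientation; "ft_force": force on the tool from outside, world axes, zero at the start; "ft_torque": the same for the moment, N m; "grip_width": opening from 0.0 (shut) to 1.0 (fully open); "grasp_force": force on a finger pad.
Only numpy, scipy, OpenCV 4.12 (cv2) and the standard library are available. Lean on these libraries where they do the work, as an engineer would, in place of code of your own. Each camera call takes 0.05 s, during which the arm holds its last target. There are 200 camera calls.

TASK

Take the two dough scrapers out of the steel drip tray and put them away in the wooden holder block, blade down and pushed fully home: the wide scraper in the long slot and the narrow one in the short slot, both with their hanging loops pointing away from the block's raised end board. Leave the flour shaker, bowl and brush where they are, and let go of the scrapers.

Things in the scene. Friction and masses are not known exactly. Their poses are not given: they have to be found in the camera images.
- wide_grip (a point): Handle centre of the wide bench scraper: steel blade 120 mm wide, 3 mm thick, under a dark wooden bar handle 120 mm long, 22 mm thick, 26 mm high, flat-sided; a steel hanging loop sticks out 24 mm from one handle end. Point: mid-handle, 83 mm above the blade's lower edge. x along the handle to the loop, y through the thickness, z up. 0.1 to 0.3 kg, balanced about here.
- narrow_grip (a point): Handle centre of the narrow bench scraper: steel blade 80 mm wide, 3 mm thick, under a dark wooden bar handle 80 mm long, 22 mm thick, 26 mm high, flat-sided; a steel hanging loop sticks out 24 mm from one handle end. Point: mid-handle, 83 mm above the blade's lower edge. x along the handle to the loop, y through the thickness, z up. 0.1 to 0.3 kg, balanced about here.
- wide_loop (a point): Middle of the wide scraper's hanging loop, 74 mm from its handle centre.
- narrow_loop (a point): Middle of the narrow scraper's hanging loop, 54 mm from its handle centre.
- long_slot (a point): Centre of the mouth of the long slot, on the holder's flat top, 62 mm above the bench. Slot 126 mm long, 7 mm wide, 50 mm deep, mouth bevelled 6 mm all round. x along the slot to the raised end board (its inner face 74 mm away), y across, z up. Fully home, the blade edge is on the slot's floor and the handle centre 33 mm above this point.
- short_slot (a point): Centre of the mouth of the short slot, on the holder's flat top, 62 mm above the bench. Slot 86 mm long, 7 mm wide, 50 mm deep, mouth bevelled 6 mm all round. x along the slot to the raised end board (its inner face 54 mm away), y across, z up. Fully home, the blade edge is on the slot's floor and the handle centre 33 mm above this point.
- holder: Wooden holder block, fixed, 176 (x) x 160 (y) x 62 mm; origin under its centre. x points to its raised end board (14 mm thick, full width, top 107 mm above the bench), z up. Parallel slots at y = -45 mm (long) and +45 mm (short). A scraper with its loop towards the board cannot enter its own slot.
- drip_tray: Steel drip tray, fixed, 160 x 160 mm, floor 8 mm thick, rim 16 mm high; origin under its centre, z up. Two pairs of dark steel rails along x, at y = -45 and +45 mm, tops 53 mm above the bench, leave gaps 6 mm wide, 130 mm long. A scraper stands blade down in each, on the tray's floor; either may be in either.
- dredger: Aluminium flour shaker, 72 mm across, 90 mm tall, standing; origin at the centre of its underside. Leave alone.
- bowl: Steel bowl, 120 mm across, 55 mm high; origin at the centre of its underside. Leave alone.
- brush: Pastry brush about 190 mm long, lying on the bench; origin about its middle, underside; x along its handle towards the bristles. Leave alone.
Things that resemble listed ones, but are neither listed nor needed, are in the scene too. What is shaped like the part that bears wide_grip but blue is not meant. What is shaped like the part that bears narrow_grip but pink is not meant.

How it is judged:
By the outcome, as a careful person would: the job done as asked, in the order asked, and still so for the second after the job is handed in, with the robot touching nothing.
It also fails if it takes over 72 s, if anything falls off the work surface, if the arm or the gripper's body presses on something with over 40 N, if the wrist force passes 120 N, or if a joint passes its speed limit or range.

## Working session

There is one attempt and no reset: what is moved stays moved. The work goes in short steps, Python scripts to look and compute and a shell command to move; the robot and the scene stay as the last step left them, time stands still between calls to the robot, and variables do not carry over. Pictures are saved under pics/ and viewed, at most 14 in all, crops included, and the job is handed in when it is done.

```bash
mkdir -p pics; cat > h.py <<'E'
import numpy as np, cv2
from cell import monitor, grab_frame, camera_params, hand_in, nets
def cam(n):
    p=camera_params(n); K=np.array([[p['fx'],0,p['cx']],[0,p['fy'],p['cy']],[0,0,1.]])
    R=cv2.Rodrigues(np.array(p['rvec'],float))[0]; return K,R,np.array(p['tvec'],float).ravel()
def at_z(n,px,z):
    K,R,t=cam(n); d=R.T@np.linalg.solve(K,[px[0],px[1],1]); c=-R.T@t
    return c+d*(z-c[2])/d[2]
def proj(n,P):
    K,R,t=cam(n); q=K@(R@np.array(P)+t); return q[:2]/q[2]
Z=dict(wide_grip=.091,narrow_grip=.091,wide_loop=.091,narrow_loop=.091,long_slot=.062,short_slot=.062,holder=0,drip_tray=0,dredger=0,bowl=0,brush=0)
def look(n,labels,k=3):
    for l in labels:
        for r in nets.pinpoint(l,n)[:k]:
            print(n,l,round(r['conf'],2),np.round(r['location'],1),np.round(at_z(n,r['location'],Z[l]),4))
E
python3 - <<'E'
from h import *
a=grab_frame('scene');cv2.imwrite('pics/a.png',a)
look('scene',Z)
b=grab_frame('side');cv2.imwrite('pics/b.png',b)
look('side',Z)
print(monitor.observe()['time'])
E
```

```text
scene wide_grip 0.94 [192.3 127.5] [ 0.5313 -0.399   0.091 ]
scene wide_grip 0.59 [232.1 169.3] [ 0.5356 -0.1973  0.091 ]
scene narrow_grip 0.84 [305.9 132.6] [ 0.3016 -0.1913  0.091 ]
scene wide_loop 0.75 [247.  182.8] [ 0.533  -0.1364  0.091 ]
scene wide_loop 0.59 [181.3 110.1] [ 0.5167 -0.4848  0.091 ]
scene narrow_loop 0.71 [300.7 122. ] [ 0.2843 -0.2345  0.091 ]
scene long_slot 0.77 [381.3 291.6] [0.4778 0.2637 0.062 ]
scene short_slot 0.96 [352.  259.7] [0.4709 0.1696 0.062 ]
scene holder 0.37 [253.3 185.8] [ 0.4808 -0.1914  0.    ]
scene drip_tray 0.71 [251.8 185. ] [ 0.4823 -0.1963  0.    ]
scene bowl 0.96 [151.  221.6] [ 0.755  -0.2495  0.    ]
scene brush 0.88 [268.4 360.1] [0.7339 0.2156 0.    ]
side wide_grip 0.86 [321.1 175.9] [ 0.5235 -0.2151  0.091 ]
side wide_grip 0.58 [343.9 148.1] [ 0.5316 -0.3976  0.091 ]
side wide_grip 0.47 [348.  186.5] [ 0.4383 -0.1956  0.091 ]
side narrow_grip 0.83 [403.7 201.3] [ 0.2886 -0.1909  0.091 ]
side narrow_grip 0.82 [344.  188.2] [ 0.4443 -0.1829  0.091 ]
side narrow_grip 0.48 [328.6 212.1] [ 0.435  -0.0616  0.091 ]
side wide_loop 0.89 [303.9 188.8] [ 0.5354 -0.1332  0.091 ]
side wide_loop 0.65 [357.8 144.4] [ 0.5038 -0.4392  0.091 ]
side narrow_loop 0.91 [420.5 195. ] [ 0.2596 -0.2392  0.091 ]
side narrow_loop 0.75 [358.8 180.4] [ 0.4246 -0.2381  0.091 ]
side long_slot 0.79 [243.2 299.6] [0.477  0.2684 0.062 ]
side short_slot 0.97 [266.6 272.7] [0.4757 0.174  0.062 ]
side short_slot 0.57 [317.  179.3] [ 0.5459 -0.2398  0.062 ]
side holder 0.73 [253.5 305.2] [0.4856 0.2171 0.    ]
side holder 0.37 [317.8 180.9] [ 0.583  -0.3314  0.    ]
side drip_tray 0.84 [330.9 209.8] [ 0.4857 -0.2036  0.    ]
side dredger 0.83 [208.4 229.9] [0.7309 0.0285 0.    ]
side bowl 0.78 [251.5 183.3] [ 0.7527 -0.2292  0.    ]
side bowl 0.36 [304.5 187.2] [ 0.6025 -0.2801  0.    ]
side brush 0.94 [164.  272.6] [0.7255 0.2183 0.    ]
1.2
```

View pics/a.png

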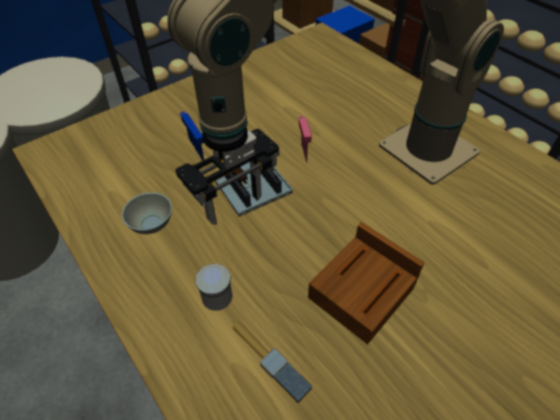

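View pics/b.png

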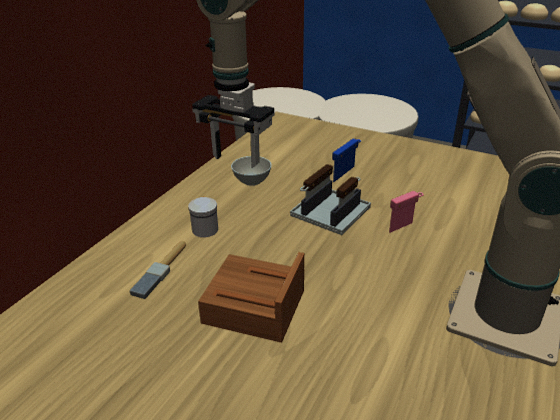

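The scene shows blue and pink look-alikes standing outside the tray at scene (192,127) and (305,132). The two dark-handled scrapers are in the tray. In the side view the wide one is at (321,176) and the narrow one at (344,188). Both have dark wood handles and stand on the tray, so they fit the description. The holder's board faces the robot (side, about (290,290)), so the loops must end up pointing roughly +x. I'll move above the tray for a close look.

```bash
python3 -m inch '[[-2.1,-2.4,0.8,0.18,9.4],[-2.1,-2.4,0.8,0.18,9.4],[-2.1,-2.4,0.8,0.18,9.4],[-2.1,-2.4,0.8,0.18,9.4],[-2.1,-2.4,0.8,0.18,9.4],[-2.1,-2.4,0.8,0.18,9.4],[-2.1,-2.4,0.8,0.18,9.4],[-2.1,-2.4,0.8,0.18,9.4]]'
python3 - <<'E'
from h import *
s=monitor.observe();print(s['time'],s['position'],np.round(s['tcp_rot'],3).tolist(),s['q'])
a=grab_frame('wrist');cv2.imwrite('pics/c.png',a)
look('wrist',['wide_grip','wide_loop','narrow_grip','narrow_loop','drip_tray'])
grab_frame('side');look('side',['wide_grip','wide_loop','narrow_grip','narrow_loop','drip_tray'])
a=grab_frame('scene');look('scene',['wide_grip','wide_loop','narrow_grip','narrow_loop'])
E
```

```text
time: 2.2
position: [0.4813, -0.1929, 0.2584]
tcp_rot: [[-0.992, 0.125, 0.0], [0.125, 0.992, -0.0], [-0.0, -0.0, -1.0]]
ft_force: [0.9, -0.8, 0.2]
grip_width: 1.0
grasp_force: 0.0
2.2 [ 0.48127335 -0.19286538  0.25835019] [[-0.992, 0.125, 0.0], [0.125, 0.992, -0.0], [-0.0, -0.0, -1.0]] [ 32.79114482  21.882932   -19.67854621 102.45007234   8.61265804
  57.11727722  92.5659484 ]
wrist wide_grip 0.72 [116.6 250.3] [ 0.5198 -0.4027  0.091 ]
wrist wide_loop 0.89 [332.5 234.8] [ 0.5373 -0.132   0.091 ]
wrist wide_loop 0.74 [ 57.8 249.8] [ 0.5103 -0.4722  0.091 ]
wrist wide_loop 0.47 [277.5 183. ] [ 0.4646 -0.1903  0.091 ]
wrist narrow_grip 0.78 [242.6  21.9] [ 0.2924 -0.2022  0.091 ]
wrist narrow_grip 0.59 [271.4 159.7] [ 0.4375 -0.1921  0.091 ]
wrist narrow_loop 0.73 [224.5 157.1] [ 0.4278 -0.2444  0.091 ]
wrist narrow_loop 0.65 [190.8   1.3] [ 0.2671 -0.2514  0.091 ]
wrist drip_tray 0.85 [276.5 183.8] [ 0.4803 -0.1904  0.    ]
side wide_grip 0.97 [318.1 177.1] [ 0.528  -0.2055  0.091 ]
side wide_grip 0.72 [205.8 228.3] [0.6602 0.1294 0.091 ]
side wide_grip 0.67 [346.3 150.3] [ 0.5199 -0
[... 420 characters left out ...]
.4292 -0.231   0.091 ]
side drip_tray 0.89 [328.2 210.4] [ 0.4911 -0.1974  0.    ]
scene wide_grip 0.94 [193.8 129. ] [ 0.5313 -0.391   0.091 ]
scene wide_grip 0.8 [230.8 163.4] [ 0.5265 -0.2169  0.091 ]
scene wide_loop 0.94 [249.6 183.3] [ 0.529  -0.1311  0.091 ]
scene wide_loop 0.93 [179.4 110.2] [ 0.5212 -0.4878  0.091 ]
scene narrow_grip 0.66 [266.2 154. ] [ 0.4356 -0.1896  0.091 ]
scene narrow_grip 0.61 [305.4 128.4] [ 0.2915 -0.2055  0.091 ]
scene narrow_grip 0.54 [253.3 142.6] [ 0.4362 -0.2459  0.091 ]
scene narrow_loop 0.84 [302.5 118.5] [ 0.2707 -0.2431  0.091 ]
scene narrow_loop 0.61 [250.9 142.7] [ 0.4414 -0.2495  0.091 ]
scene narrow_loop 0.42 [219.1 296.8] [0.7546 0.0844 0.091 ]
```

View pics/c.png

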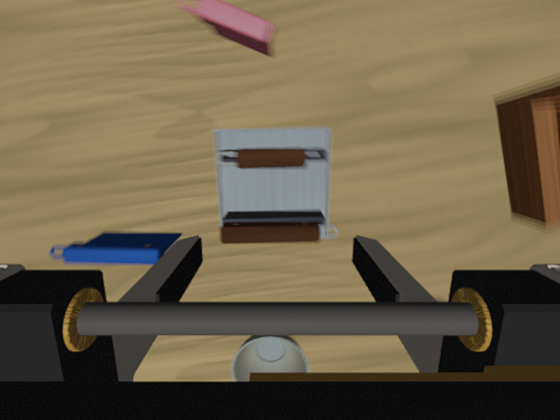

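The wrist picture shows the wide scraper at (270,233) with its loop to the right at (332,235), which is +y. The narrow one is at (271,158) with its loop to the left at (224,157). Blue (110,250) and pink (235,22) are outside the tray. Next I'll confirm with a crop and fit the handle rectangles.

```bash
cat > fit.py <<'E'
from h import *
def fit(a,roi,z=.104,n='wrist'):
    x0,y0,x1,y1=roi
    c=a[y0:y1,x0:x1].astype(int); m=((c[...,2]>c[...,0]+18)&(c[...,2]<130)).astype(np.uint8)
    m=cv2.morphologyEx(m,cv2.MORPH_OPEN,np.ones((3,3)))
    k,l,st,ce=cv2.connectedComponentsWithStats(m)
    for i in np.argsort(-st[1:,4])[:2]+1:
        pts=np.argwhere(l==i)[:,::-1]+[x0,y0]
        W=np.array([at_z(n,p,z)[:2] for p in pts])
        r=cv2.minAreaRect((W*1000).astype(np.float32)); 
        v=np.linalg.svd(W-W.mean(0),full_matrices=False)[2][0]
        print(st[i],'mean',W.mean(0).round(4),'rect',np.round(r,1).tolist() if 0 else r,'ang',np.degrees(np.arctan2(v[1],v[0])).round(1))
E
python3 - <<'E'
from fit import *
a=cv2.imread('pics/c.png'); fit(a,(200,110,345,255))
print('nadir',proj('wrist',[*( (lambda c:c[:2])(-cam('wrist')[1].T@cam('wrist')[2])),0.]))
cv2.imwrite('pics/c2.png',cv2.resize(a[110:260,190:350],None,fx=4.5,fy=4,interpolation=2))
E
```

```text
[  19  113  102   21 1898] mean [ 0.5215 -0.2059] rect ((520.9046020507812, -205.42208862304688), (119.89310455322266, 24.740108489990234), 82.46217346191406) ang 83.2Traceback (most recent call last):
  File "<stdin>", line 2, in <module>
  File "fit.py", line 9, in fit
    W=np.array([at_z(n,p,z)[:2] for p in pts])
                ~~~~^^^^^^^
  File "h.py", line 7, in at_z
    K,R,t=cam(n); d=R.T@np.linalg.solve(K,[px[0],px[1],1]); c=-R.T@t
          ~~~^^^
  File "h.py", line 4, in cam
    p=camera_params(n); K=np.array([[p['fx'],0,p['cx']],[0,p['fy'],p['cy']],[0,0,1.]])
ValueError: time passes only in moves, steps and waits
```

```bash
sed -i 's/^def cam(n):/import functools\n@functools.lru_cache\ndef cam(n):/' h.py
python3 - <<'E'
from fit import *
a=cv2.imread('pics/c.png'); fit(a,(200,110,345,255))
cv2.imwrite('pics/c2.png',cv2.resize(a[110:260,190:350],None,fx=4.5,fy=4,interpolation=2))
c=-cam('wrist')[1].T@cam('wrist')[2];print('cam',c)
E
```

```text
[  19  113  102   21 1898] mean [ 0.5215 -0.2059] rect ((520.9046020507812, -205.42208862304688), (119.89310455322266, 24.740108489990234), 82.46217346191406) ang 83.2
[  38   39   68   19 1111] mean [ 0.4342 -0.1926] rect ((434.58062744140625, -191.38230895996094), (74.77509307861328, 18.907236099243164), 83.47254180908203) ang -96.1
cam [ 0.41232457 -0.18275776  0.44699861]
```

View pics/c2.png

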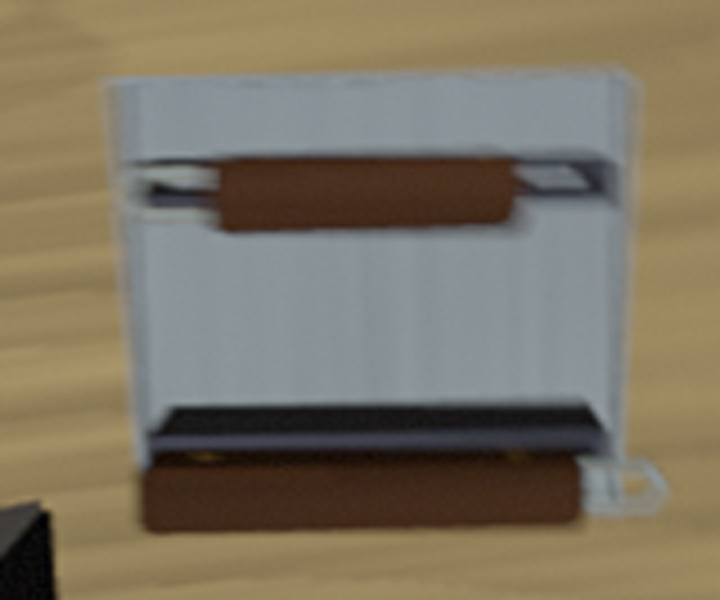

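The crop confirms it: both handles are brown wood. The wide one has its loop at +y, the narrow one at -y. I'll turn and go over the wide one.

```bash
python3 -m inch '[[0.5,-0.15,-0.5,-0.18,5.4],[0.5,-0.15,-0.5,-0.18,5.4],[0.5,-0.15,-0.5,-0.18,5.4],[0.5,-0.15,-0.5,-0.18,5.4],[0.5,-0.15,-0.5,-0.18,5.4],[0.5,-0.15,-0.5,-0.18,5.4],[0.5,-0.15,-0.5,-0.18,5.4],[0.6,-0.15,-0.5,-0.18,5.4]]'
python3 -m inch '[[0,0,-1.5,-0.13,5.4],[0,0,-1,0,5.4],[0,0,0,0,5.4]]'
python3 - <<'E'
from fit import *
s=monitor.observe();print(s['time'],s['position'],np.round(s['tcp_rot'],3).tolist())
a=grab_frame('wrist');cv2.imwrite('pics/d.png',a)
look('wrist',['wide_grip','wide_loop'],2)
fit(a,(100,0,460,420)); print(proj('wrist',[.523,-.205,.104]),proj('wrist',s['position']), -cam('wrist')[1].T@cam('wrist')[2])
E
```

```text
time: 4.05
position: [0.5231, -0.204, 0.2178]
tcp_rot: [[0.006, 1.0, -0.0], [1.0, -0.006, 0.0], [0.0, -0.0, -1.0]]
ft_force: [0.1, -0.1, -0.6]
grip_width: 0.573
grasp_force: 0.0
time: 4.42
position: [0.5224, -0.2036, 0.1922]
tcp_rot: [[0.127, 0.992, -0.002], [0.992, -0.127, 0.001], [0.001, -0.002, -1.0]]
ft_force: [1.1, -0.2, -0.1]
grip_width: 0.581
grasp_force: 0.0
4.425 [ 0.52242384 -0.20361541  0.19223957] [[0.127, 0.992, -0.002], [0.992, -0.127, 0.001], [0.001, -0.002, -1.0]]
wrist wide_grip 0.87 [284.5 209.8] [ 0.5284 -0.2059  0.091 ]
wrist wide_grip 0.83 [305.3 375.5] [ 0.528  -0.4005  0.091 ]
wrist wide_loop 0.97 [279.  133.3] [ 0.5323 -0.1329  0.091 ]
[  55  365  305   17 3389] mean [ 0.546  -0.3912] rect ((530.4047241210938, -385.8802185058594), (20.42546272277832, 330.7821044921875), 82.6460189819336) ang 173.5
[ 172  148   22  122 2606] mean [ 0.5264 -0.2022] rect ((526.82666015625, -204.14088439941406), (116.99955749511719, 20.66008758544922), 82.38414001464844) ang -97.4
[279.05941013 212.81788784] [278.70581759 243.35558878] [ 0.53023317 -0.13580059  0.38227969]
```

View pics/d.png

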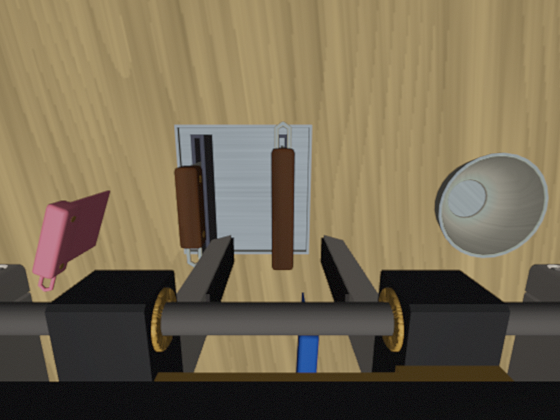

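The wrist picture shows the wide handle at (283,210) between the fingers with its loop at the top (281,130), and the narrow one at (189,207). I'll shift +5 mm in x, descend and grip.

```bash
python3 -m inch '[[0.5,-0.1,-3.5,0,5.4],[0,0,-3.5,0,5.4],[0,0,-3.1,0,5.4],[0,0,0,0,5.4],[0,0,0,0,1.5],[0,0,0,0,1.5],[0,0,0,0,1.5],[0,0,0,0,1.5]]'
```

```text
time: 5.58
position: [0.5285, -0.2051, 0.0929]
tcp_rot: [[0.13, 0.992, 0.001], [0.992, -0.13, -0.0], [-0.0, 0.001, -1.0]]
ft_force: [-0.8, 0.7, 6.4]
grip_width: 0.186
grasp_force: 2.9
```

```bash
python3 -m inch '[[0,0,0,0,1.5],[0,0,0,0,1.5],[0,0,2,0,1.5],[0,0,3,0,1.5],[0,0,4,0,1.5],[0,0,3,0,1.5]]'
```

```text
time: 6.32
position: [0.5283, -0.2051, 0.2137]
tcp_rot: [[0.13, 0.992, 0.001], [0.992, -0.13, -0.0], [-0.0, 0.001, -1.0]]
ft_force: [0.5, -0.1, 0.1]
grip_width: 0.158
grasp_force: 0.0
```

```bash
python3 - <<'E'
from fit import *
a=grab_frame('wrist');b=grab_frame('side')
cv2.imwrite('pics/e.png',np.hstack([a[50:410,80:440],cv2.resize(b[90:270,230:450],(440,360))]))
look('side',['wide_grip','wide_loop'],2);look('wrist',['wide_grip','wide_loop'],2)
E
```

```text
side wide_grip 0.96 [319.2 177.6] [ 0.5242 -0.2043  0.091 ]
side wide_grip 0.89 [347.1 150. ] [ 0.5185 -0.3903  0.091 ]
side wide_loop 0.98 [356.8 142.7] [ 0.5106 -0.4487  0.091 ]
side wide_loop 0.94 [304.7 188.4] [ 0.5344 -0.1359  0.091 ]
wrist wide_grip 0.96 [272.6 204.4] [ 0.5207 -0.2034  0.091 ]
wrist wide_grip 0.74 [300.4 359.1] [ 0.5283 -0.3937  0.091 ]
wrist wide_loop 0.7 [270.6 133.2] [ 0.5283 -0.1321  0.091 ]
```

View pics/e.png

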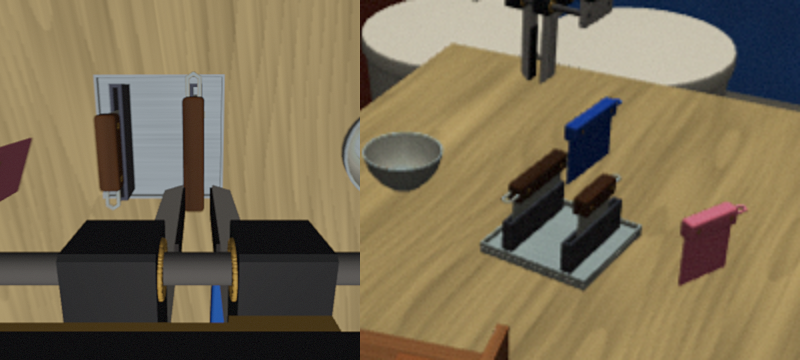

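The scraper still stands in the tray and the fingers came up empty, closed to 15 mm. I'll go down again a little lower and close in stages, watching the opening.

```bash
python3 -m inch '[[-0.2,0,-3,0,5.4],[0,0,-3,0,5.4],[0,0,-3,0,5.4],[0,0,-3.7,0,5.4],[0,0,0,0,5.4],[0,0,0,0,5.4]]'
python3 -m inch '[[0,0,0,0,3],[0,0,0,0,3],[0,0,0,0,3],[0,0,0,0,2.4]]'
python3 - <<'E'
from fit import *
a=grab_frame('wrist');b=grab_frame('side')
cv2.imwrite('pics/f.png',np.hstack([a[50:410,80:440],cv2.resize(b[120:240,250:390],(420,360))]))
E
python3 -m inch '[[0,0,0,0,0],[0,0,0,0,0]]'
python3 -m inch '[[0,0,0,0,0],[0,0,0,0,0]]'
```

```text
time: 7.38
position: [0.5262, -0.2051, 0.0853]
tcp_rot: [[0.13, 0.992, -0.0], [0.992, -0.13, 0.0], [-0.0, -0.0, -1.0]]
ft_force: [0.4, -0.4, 0.1]
grip_width: 0.577
grasp_force: 0.0
time: 7.88
position: [0.5261, -0.205, 0.0853]
tcp_rot: [[0.13, 0.992, 0.0], [0.992, -0.13, -0.0], [-0.0, 0.0, -1.0]]
ft_force: [-0.5, 0.1, 0.2]
grip_width: 0.267
grasp_force: 0.0
time: 8.22
position: [0.5261, -0.205, 0.085]
tcp_rot: [[0.13, 0.992, 0.0], [0.992, -0.13, 0.0], [0.0, 0.0, -1.0]]
ft_force: [-0.7, 0.3, 0.3]
grip_width: 0.229
grasp_force: 30.0
time: 8.48
position: [0.5261, -0.205, 0.085]
tcp_rot: [[0.13, 0.992, 0.0], [0.992, -0.13, -0.0], [0.0, 0.0, -1.0]]
ft_force: [-0.4, 0.8, 1.2]
grip_width: 0.227
grasp_force: 30.0
```

View pics/f.png

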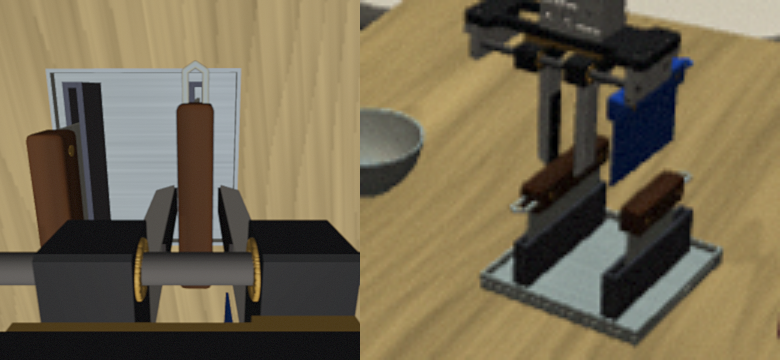

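Firm grip now: 21.4 mm opening at 30 N. I'll lift straight out, then go over the holder, turning about -86°.

```bash
python3 -m inch '[[0,0,2,0,0],[0,0,4,0,0],[0,0,5,0,0],[0,0,4,0,0],[0,0,0,0,0]]'
python3 -m inch '[[-0.5,4.7,0.5,-0.166,0],[-0.5,4.7,0,-0.166,0],[-0.5,4.7,0,-0.166,0],[-0.5,4.7,0,-0.166,0],[-0.5,4.7,0,-0.166,0],[-0.5,4.7,0,-0.166,0],[-0.5,4.7,0,-0.166,0],[-0.5,4.7,0,-0.166,0]]'
python3 -m inch '[[-0.5,4.7,0,-0.166,0],[0,0,0,0,0],[0,0,0,0,0]]'
python3 - <<'E'
from fit import *
L=['long_slot','short_slot','holder','wide_grip','wide_loop']
Z['wide_grip']=Z['wide_loop']=monitor.observe()['position'][2]+.006
for n in ['wrist','side','scene']:
    a=grab_frame(n); look(n,L,1)
    if n=='wrist': cv2.imwrite('pics/g.png',a)
E
```

```text
time: 9.1
position: [0.5277, -0.2056, 0.2376]
tcp_rot: [[0.13, 0.992, 0.005], [0.992, -0.13, -0.002], [-0.001, 0.006, -1.0]]
ft_force: [-0.1, -1.2, -2.8]
grip_width: 0.228
grasp_force: 30.0
time: 10.1
position: [0.4843, 0.172, 0.238]
tcp_rot: [[0.994, 0.107, -0.003], [0.107, -0.994, -0.002], [-0.003, 0.002, -1.0]]
ft_force: [1.0, -0.2, -1.6]
grip_width: 0.226
grasp_force: 30.0
time: 10.48
position: [0.4799, 0.2171, 0.2384]
tcp_rot: [[0.999, -0.052, -0.003], [-0.052, -0.999, -0.003], [-0.002, 0.003, -1.0]]
ft_force: [-0.1, -0.8, -1.2]
grip_width: 0.227
grasp_force: 30.0
wrist long_slot 0.81 [240.7 199.9] [0.4738 0.2617 0.062 ]
wrist short_slot 0.6 [308.5 198.4] [0.471  0.1785 0.062 ]
wrist wide_grip 0.71 [280.3 246.9] [0.4787 0.2146 0.2444]
wrist wide_loop 0.7 [274.4 127.2] [0.5527 0.2142 0.2444]
side long_slot 0.77 [245.6 298.6] [0.4742 0.2637 0.062 ]
side short_slot 0.81 [271.5 273.9] [0.4645 0.1727 0.062 ]
side holder 0.68 [255.3 303.5] [0.4848 0.2108 0.    ]
side wide_grip 0.82 [347.2 147.2] [ 0.4182 -0.1151  0.2444]
side wide_loop 0.85 [220.4 199.1] [0.5551 0.2089 0.2444]
scene long_slot 0.59 [382.6 291.5] [0.4755 0.2652 0.062 ]
scene short_slot 0.64 [353.7 259.1] [0.4669 0.1707 0.062 ]
scene holder 0.94 [358.5 292.7] [0.4856 0.2159 0.    ]
scene wide_grip 0.93 [193.1 128.1] [ 0.6075 -0.2198  0.2444]
scene wide_loop 0.96 [180.3 109.2] [ 0.5963 -0.2963  0.2444]
```

View pics/g.png

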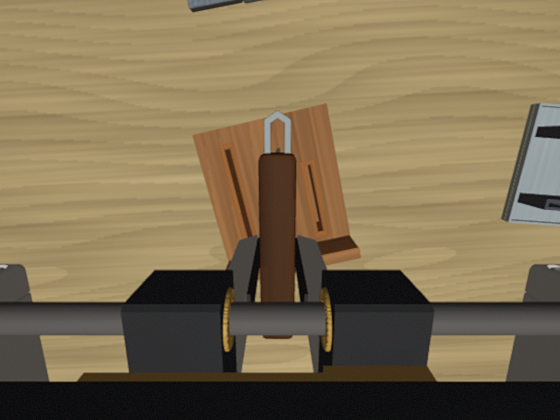

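The holder is turned: in the wrist picture its far edge runs from (193,135) to (326,105), the long slot lies around (228,150)–(247,238) on the left, and the short slot around (307,165)–(321,230). I'll fit the angle and centre.

```bash
python3 - <<'E'
from fit import *
a=cv2.imread('pics/g.png');g=cv2.cvtColor(a,6)
c=cv2.cornerSubPix(g,np.array([[[193,135]],[[326,105]]],np.float32),(5,5),(-1,-1),(3,50,.01)).reshape(-1,2)
P=[at_z('wrist',p,.062)[:2] for p in c];d=P[1]-P[0];
print(c,P,np.linalg.norm(d),'loop ang',np.degrees(np.arctan2(d[1],d[0]))+90)
u=d/np.linalg.norm(d);x=np.array([u[1],-u[0]])  # toward board (-x world)
x*=-np.sign(x[0]); y=np.array([-x[1],x[0]])
M=(P[0]+P[1])/2; O=M+.088*x; print('xh',x,'O',O,'long',O-.045*y,'short',O+.02*x+.045*y)
for nm,(x0,y0,x1,y1) in dict(long=(215,140,250,240),short=(300,155,328,235)).items():
    s=g[y0:y1,x0:x1]; m=(s<np.percentile(s,50)*.62).astype(np.uint8)
    k,l,st,ce=cv2.connectedComponentsWithStats(m); i=1+np.argmax(st[1:,4]); pts=np.argwhere(l==i)[:,::-1]+[x0,y0]
    W=np.array([at_z('wrist',p,.062)[:2] for p in pts]);v=np.linalg.svd(W-W.mean(0),full_matrices=0)[2][0]
    t=(W-W.mean(0))@v; print(nm,st[i],W.mean(0),np.degrees(np.arctan2(v[1],v[0])),W.mean(0)+np.outer([t.min(),t.max()],v))
K=monitor.observe();print(K['position'],cam('wrist')[1].T@-cam('wrist')[2])
E
```

```text
[[191.5428  135.11992]
 [326.10654 102.68125]] [array([0.5541922 , 0.31508585]), array([0.58173765, 0.15732233])] 0.16015017973321116 loop ang 9.903986050439627
xh [-0.98509736 -0.17199763] O [0.48127636 0.2210683 ] long [0.47353646 0.26539768] short [0.4693143  0.17329896]
long [ 10  10  25  90 395] [0.48369656 0.26645557] -170.410634123621 [[0.53547176 0.2752028 ]
 [0.42308262 0.25621506]]
short [  8  10  15  66 149] [0.46586285 0.17194903] -171.60205644134174 [[0.51215455 0.1787831 ]
 [0.42989504 0.16663909]]
[0.48098743 0.21808357 0.23996878] [0.54788116 0.21461996 0.42903033]
```

The edge is 160.2 mm long, as it should be. The long slot is at (0.4735, 0.2645) with loop direction 9.5°, and the short slot is at (0.469, 0.1725). I'll move above the long slot.

```bash
python3 -m inch '[[-0.35,2.3,0,0.109,0],[-0.3,2.35,-2,0.109,0],[0,0,-3.5,0,0],[0,0,-2.5,0,0],[0,0,0,0,0],[0,0,0,0,0]]'
python3 - <<'E'
from fit import *
s=monitor.observe();print(s['position'],np.degrees(np.arctan2(s['tcp_rot'][1][0],s['tcp_rot'][0][0])))
z=s['position'][2]+.006; Z['wide_grip']=Z['wide_loop']=z
for n in ['wrist','side','scene']:
    a=grab_frame(n); look(n,['wide_grip','wide_loop','long_slot'],1)
    if n=='wrist': A=a
    if n=='side': B=a
cv2.imwrite('pics/i.png',np.hstack([A[30:390,100:460],cv2.resize(B[200:350,150:320],(408,360))]))
E
```

```text
time: 12.12
position: [0.4753, 0.2648, 0.1609]
tcp_rot: [[0.986, 0.164, 0.001], [0.164, -0.986, 0.001], [0.002, -0.0, -1.0]]
ft_force: [-0.0, 0.1, -2.2]
grip_width: 0.231
grasp_force: 30.0
[0.47534266 0.26481182 0.16087733] 9.431036358812257
wrist wide_grip 0.6 [280.8 248.7] [0.4728 0.2629 0.1669]
wrist wide_loop 0.94 [276.8 128.5] [0.5457 0.2776 0.1669]
side wide_grip 0.95 [239.6 259.4] [0.4771 0.2717 0.1669]
side wide_loop 0.74 [212.6 250.4] [0.5384 0.2718 0.1669]
side long_slot 0.84 [245.8 297.8] [0.475  0.2615 0.062 ]
scene wide_grip 0.61 [389.1 262.4] [0.4782 0.2608 0.1669]
scene wide_loop 0.8 [181.5 113. ] [ 0.5615 -0.3786  0.1669]
scene long_slot 0.9 [382.5 293.5] [0.4791 0.2683 0.062 ]
```

View pics/i.png

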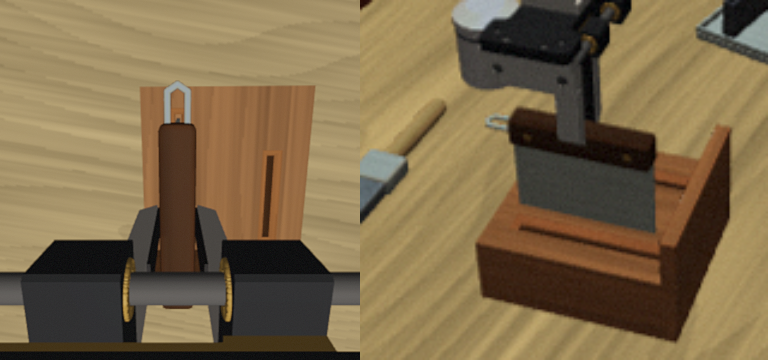

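The picture shows the scraper square over the long slot with its loop away from the board. I'll lower it and watch the force.

```bash
python3 -m inch '[[0,0,-1.5,0,0],[0,0,-1,0,0],[0,0,-0.6,0,0],[0,0,-0.6,0,0],[0,0,-0.4,0,0],[0,0,0,0,0]]'
```

```text
time: 13.48
position: [0.4744, 0.2644, 0.1187]
tcp_rot: [[0.986, 0.164, -0.0], [0.164, -0.986, -0.0], [-0.0, 0.0, -1.0]]
ft_force: [-0.1, 0.0, -1.7]
grip_width: 0.229
grasp_force: 30.0
```

Blade 20 mm in with no contact force. I'll go on down to home (TCP about 0.089).

```bash
python3 -m inch '[[0,0,-0.8,0,0],[0,0,-0.8,0,0],[0,0,-0.7,0,0],[0,0,-0.5,0,0],[0,0,-0.2,0,0],[0,0,0,0,0]]'
```

```text
time: 14.22
position: [0.4747, 0.2646, 0.0891]
tcp_rot: [[0.986, 0.164, 0.0], [0.164, -0.986, 0.0], [0.0, -0.0, -1.0]]
ft_force: [0.6, 0.6, -3.1]
grip_width: 0.229
grasp_force: 30.0
```

```bash
python3 -m inch '[[0,0,-0.2,0,0],[0,0,-0.2,0,0],[0,0,0,0,0]]'
```

```text
time: 14.6
position: [0.4749, 0.2657, 0.0887]
tcp_rot: [[0.986, 0.165, 0.001], [0.165, -0.986, 0.003], [0.002, -0.003, -1.0]]
ft_force: [-7.6, -2.2, 29.4]
grip_width: 0.229
grasp_force: 30.2
```

Home: it bottomed out at 29 N. I'll let go, rise, and check the joints for the narrow one's turn.

```bash
python3 -m inch '[[0,0,0.3,0,5.4],[0,0,0,0,5.4],[0,0,0,0,5.4],[0,0,2,0,5.4],[0,0,4,0,5.4],[0,0,5,0,5.4]]'
python3 - <<'E'
from h import *
s=monitor.observe();print(s['q'])
a=grab_frame('side');look('side',['wide_grip','wide_loop'],2)
E
```

```text
time: 15.35
position: [0.4737, 0.264, 0.1979]
tcp_rot: [[0.986, 0.164, -0.002], [0.164, -0.986, -0.002], [-0.003, 0.002, -1.0]]
ft_force: [0.6, 0.2, 0.2]
grip_width: 0.576
grasp_force: 0.0
[ -43.462091     27.77330872   16.78423328  104.14787162  -10.1182704
   49.71380782 -102.48261149]
side wide_grip 0.98 [244.5 287.2] [0.4757 0.2629 0.091 ]
side wide_grip 0.76 [345.8 148.4] [ 0.5258 -0.3983  0.091 ]
side wide_loop 0.87 [212.  279.6] [0.5461 0.2732 0.091 ]
side wide_loop 0.83 [356.3 142.9] [ 0.5115 -0.4468  0.091 ]
```

```bash
python3 -m inch '[[-0.45,-5.1,0,0.16,5.4],[-0.45,-5.1,0,0.16,5.4],[-0.45,-5.1,0,0.16,5.4],[-0.45,-5.1,0,0.16,5.4],[-0.45,-5.1,0,0.16,5.4],[-0.45,-5.1,0,0.16,5.4],[-0.45,-5.1,0,0.16,5.4],[-0.45,-5.1,0,0.16,5.4]]'
python3 -m inch '[[-0.3,-4.7,-0.5,0,5.4],[0,0,0,0,5.4],[0,0,0,0,5.4]]'
python3 - <<'E'
from fit import *
s=monitor.observe();print(s['position'],s['time'])
a=grab_frame('wrist');cv2.imwrite('pics/j.png',a);look('wrist',['narrow_grip','narrow_loop'],2)
fit(a,(200,100,350,280))
grab_frame('side');look('side',['narrow_grip','narrow_loop'],2)
E
```

```text
time: 16.5
position: [0.4373, -0.1447, 0.1966]
tcp_rot: [[0.12, 0.993, -0.002], [0.993, -0.12, 0.001], [0.001, -0.002, -1.0]]
ft_force: [-0.0, -0.1, -0.1]
grip_width: 0.574
grasp_force: 0.0
time: 16.88
position: [0.4348, -0.1894, 0.1918]
tcp_rot: [[0.126, 0.992, -0.002], [0.992, -0.126, 0.002], [0.001, -0.002, -1.0]]
ft_force: [0.6, 0.7, -0.3]
grip_width: 0.576
grasp_force: 0.0
[ 0.43479053 -0.18942324  0.19182838] 16.875
wrist narrow_grip 0.86 [147.5 243.3] [ 0.2993 -0.2077  0.091 ]
wrist narrow_grip 0.74 [276.1 208.9] [ 0.4325 -0.1883  0.091 ]
wrist narrow_loop 0.77 [283.5 258.3] [ 0.4335 -0.2406  0.091 ]
[  70   70   22   82 1702] mean [ 0.4372 -0.1872] rect ((436.8878479003906, -188.53720092773438), (78.26968383789062, 19.323955535888672), 83.46810913085938) ang -96.8
side narrow_grip 0.93 [403.8 202.4] [ 0.2869 -0.186   0.091 ]
side narrow_grip 0.57 [346.1 187.9] [ 0.4401 -0.1867  0.091 ]
side narrow_loop 0.98 [417.6 197.2] [ 0.2632 -0.2255  0.091 ]
side narrow_loop 0.64 [253.6 304.8] [0.4344 0.2979 0.091 ]
```

View pics/j.png

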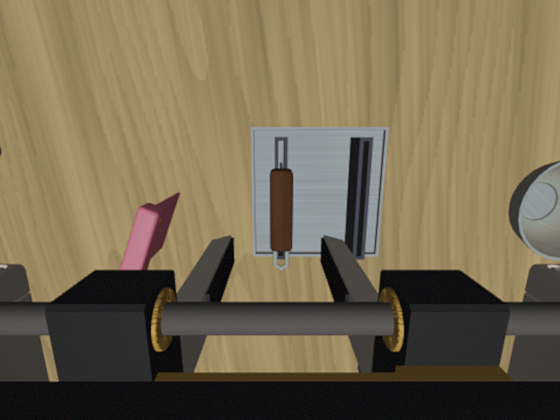

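The narrow scraper (brown, at (281,210)) is in the tray with its loop at (281,260), so -y. I'll descend and grip.

```bash
python3 -m inch '[[0.2,0.1,-3.5,0,5.4],[0,0,-3.6,0,5.4],[0,0,-3.6,0,5.4],[0,0,0,0,5.4],[0,0,0,0,2.4],[0,0,0,0,2.4],[0,0,0,0,0],[0,0,0,0,0]]'
python3 -m inch '[[0,0,0,0,0],[0,0,0,0,0]]'
```

```text
time: 18.18
position: [0.4381, -0.1897, 0.0868]
tcp_rot: [[0.126, 0.992, 0.002], [0.992, -0.126, -0.001], [-0.0, 0.002, -1.0]]
ft_force: [0.2, 0.8, 5.5]
grip_width: 0.228
grasp_force: 30.0
time: 18.42
position: [0.4382, -0.1897, 0.0867]
tcp_rot: [[0.126, 0.992, 0.001], [0.992, -0.126, -0.0], [-0.0, 0.002, -1.0]]
ft_force: [-0.6, 1.2, 5.4]
grip_width: 0.229
grasp_force: 30.0
```

```bash
python3 -m inch '[[0,0,2,0,0],[0,0,4,0,0],[0,0,5,0,0],[0,0,4,0,0],[0,0,0,0,0]]'
python3 -m inch '[[0.3,3.3,0,0.169,0],[0.3,3.3,0,0.169,0],[0.3,3.3,0,0.169,0],[0.3,3.3,0,0.169,0],[0.3,3.3,0,0.169,0],[0.3,3.3,0,0.169,0],[0.3,3.3,0,0.169,0],[0.3,3.3,0,0.169,0]]'
python3 -m inch '[[0.3,3.3,0,0.169,0],[0.2,3.3,0,0.169,0],[0.2,3.2,0,0.169,0],[0,0,-3,0,0],[0,0,-3,0,0],[0,0,-1,0,0],[0,0,0,0,0],[0,0,0,0,0]]'
python3 - <<'E'
from fit import *
s=monitor.observe();print(s['position'],np.degrees(np.arctan2(s['tcp_rot'][1][0],s['tcp_rot'][0][0])))
Z['narrow_grip']=Z['narrow_loop']=s['position'][2]+.005
for n in ['wrist','side','scene']:
    a=grab_frame(n); look(n,['narrow_grip','narrow_loop','short_slot'],1)
    if n=='wrist': A=a
    if n=='side': B=a
cv2.imwrite('pics/k.png',np.hstack([A[30:390,100:460],cv2.resize(B[200:350,170:340],(408,360))]))
E
```

```text
time: 19.05
position: [0.4393, -0.1902, 0.2385]
tcp_rot: [[0.126, 0.992, 0.006], [0.992, -0.126, -0.002], [-0.001, 0.006, -1.0]]
ft_force: [1.0, -0.2, -2.1]
grip_width: 0.231
grasp_force: 30.0
time: 20.05
position: [0.4602, 0.0753, 0.2343]
tcp_rot: [[-0.943, 0.333, -0.003], [0.333, 0.943, -0.0], [0.003, -0.001, -1.0]]
ft_force: [0.8, -0.2, -2.2]
grip_width: 0.226
grasp_force: 30.0
time: 21.05
position: [0.4691, 0.1728, 0.1666]
tcp_rot: [[-0.987, -0.161, 0.001], [-0.161, 0.987, 0.001], [-0.001, 0.0, -1.0]]
ft_force: [0.2, -0.0, -0.3]
grip_width: 0.228
grasp_force: 30.0
[0.46906794 0.17284928 0.16662799] -170.71163251670848
wrist narrow_grip 0.7 [276.6 248.2] [0.4685 0.1732 0.1716]
side narrow_grip 0.93 [267.1 231.5] [0.4715 0.1743 0.1716]
side narrow_loop 0.88 [419.3 195.7] [ 0.2355 -0.1007  0.1716]
side short_slot 0.72 [269.  271.7] [0.4728 0.1687 0.062 ]
scene narrow_grip 0.95 [359.3 233.1] [0.4769 0.1786 0.1716]
scene narrow_loop 0.89 [301.7 119.2] [ 0.3407 -0.1654  0.1716]
scene short_slot 0.58 [351.7 260.2] [0.4723 0.1701 0.062 ]
```

View pics/k.png

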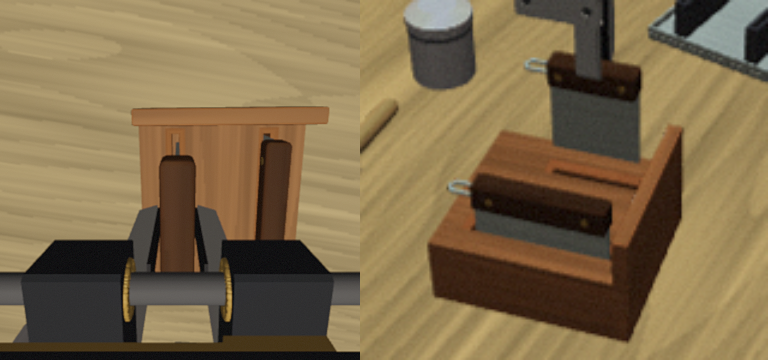

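The picture shows the wide scraper seated with its loop away from the board. The narrow one is over the short slot, loop away, with the slot's board-side end visible at wrist (277,163). I'll check the lengthwise fit numerically.

```bash
python3 - <<'E'
from fit import *
u=np.array([-.9865,-.163]);T=np.array([.4691,.1728]);v=np.array([-u[1],u[0]])
for nm,p,z in [('handle end',(277,186),.1846),('slot end bevel',(276.5,163),.062),('board foot L',(239,155),.062),('board foot R',(407,155),.062)]:
    d=at_z('wrist',p,z)[:2]-T; print(nm,'along %.4f across %.4f'%(d@u,d@v))
E
```

```text
handle end along 0.0437 across -0.0007
slot end bevel along 0.0463 across -0.0004
board foot L along 0.0539 across 0.0351
board foot R along 0.0535 across -0.1243
```

```bash
python3 -m inch '[[0.15,0,-1.5,0,0],[0,0,-1.2,0,0],[0,0,-0.6,0,0],[0,0,-0.6,0,0],[0,0,-0.6,0,0],[0,0,0,0,0]]'
```

```text
time: 22.4
position: [0.4697, 0.1724, 0.1206]
tcp_rot: [[-0.987, -0.162, -0.001], [-0.162, 0.987, -0.0], [0.001, -0.0, -1.0]]
ft_force: [0.7, 0.3, -2.2]
grip_width: 0.226
grasp_force: 30.0
```

```bash
python3 -m inch '[[0,0,-0.8,0,0],[0,0,-0.8,0,0],[0,0,-0.7,0,0],[0,0,-0.5,0,0],[0,0,-0.2,0,0],[0,0,-0.2,0,0],[0,0,0,0,0]]'
```

```text
time: 23.28
position: [0.4699, 0.1727, 0.0907]
tcp_rot: [[-0.987, -0.162, 0.001], [-0.162, 0.987, -0.001], [-0.001, -0.001, -1.0]]
ft_force: [-4.8, -1.4, 16.0]
grip_width: 0.226
grasp_force: 30.0
```

```bash
python3 -m inch '[[0,0,-0.15,0,0],[0,0,0,0,0],[0,0,0.3,0,5.2],[0,0,0,0,5.2],[0,0,0,0,5.2],[0,0,2,0,5.2],[0,0,4,0,5.2],[0,0,5,0,5.2]]'
python3 -m inch '[[0,-4,4,0,5.2],[0,-5,0,0,5.2],[0,-5,0,0,5.2],[0,0,0,0,5.2]]'
python3 - <<'E'
from fit import *
Z['narrow_grip']=Z['narrow_loop']=Z['wide_grip']=Z['wide_loop']=.095
B=grab_frame('side');look('side',['wide_grip','wide_loop','narrow_grip','narrow_loop'],2)
cv2.imwrite('pics/m.png',cv2.resize(B[130:350,150:430],(764,600)))
E
```

```text
time: 24.28
position: [0.4692, 0.1721, 0.2006]
tcp_rot: [[-0.987, -0.162, -0.003], [-0.162, 0.987, -0.001], [0.003, -0.0, -1.0]]
ft_force: [0.2, -0.0, 1.1]
grip_width: 0.552
grasp_force: 0.0
time: 24.78
position: [0.4697, 0.0279, 0.2399]
tcp_rot: [[-0.988, -0.154, -0.001], [-0.154, 0.988, -0.002], [0.002, -0.002, -1.0]]
ft_force: [-0.6, 0.6, -0.8]
grip_width: 0.552
grasp_force: 0.0
side wide_grip 0.97 [244.9 283.3] [0.4785 0.2564 0.095 ]
side wide_grip 0.69 [343.9 150.1] [ 0.5239 -0.378   0.095 ]
side wide_loop 0.72 [355.1 142.1] [ 0.5139 -0.4424  0.095 ]
side narrow_grip 0.88 [268.5 263.4] [0.467 0.18  0.095]
side narrow_grip 0.87 [404.9 200.6] [ 0.2855 -0.189   0.095 ]
side narrow_loop 0.9 [415.6 193. ] [ 0.2719 -0.2364  0.095 ]
side narrow_loop 0.75 [241.1 256.1] [0.5308 0.1851 0.095 ]
```

View pics/m.png

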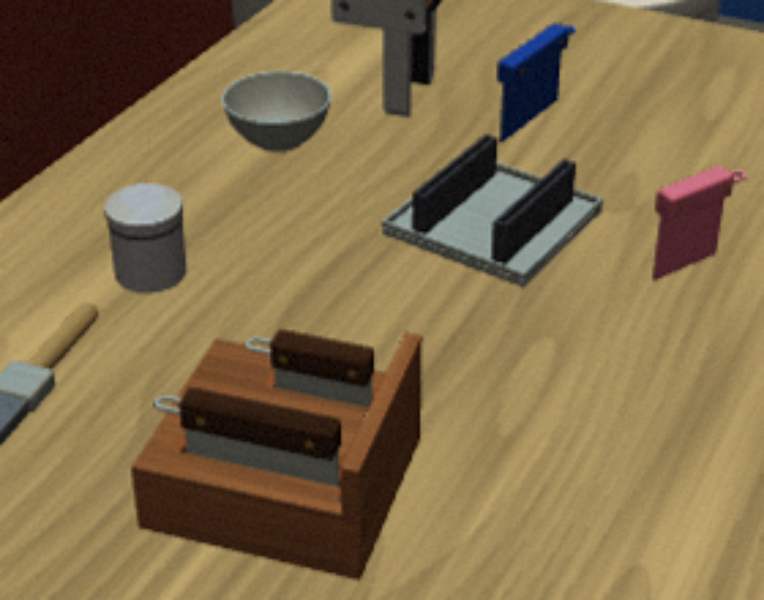

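The picture shows both scrapers seated in their slots, loops away from the board (crop (168,404) and (258,344)). The tray is empty, the other things are untouched and the gripper is clear.

```bash
python3 -c "from cell import hand_in; print(hand_in())"
```

```text
the job is handed in; nothing more can be done
None
```

Both scrapers are fully home in the holder, wide in the long slot and narrow in the short slot, with their loops away from the end board; the job was handed in at about 25 s, and no verdict was returned.

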